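# Lock the rotary index table with its lock bar

## Robot

A 6-joint arm with a two-finger parallel gripper is mounted at the origin on a cart in front of the work surface, level with it; the furniture and walls round the work are solid. World frame = base frame: x ahead of the robot, y to its left, z up, the work surface at z = 0. Lengths are in m, angles in rad, forces in N, time in s.
With the tool pointing down it reaches from about 0.35 to 0.775 m from the base axis. Payload 5.5 kg.
Tool frame: the origin (TCP) lies between the finger pads; the fingertips stand 11 mm ahead of it and the grasp point (between the pads) lies 8 mm behind it (tips_ahead is the distance from the TCP to the fingertips, in m); z points along the fingers, y is the line along which they close (so a half turn about z gives the same grasp; the last joint's range is limited). The gripper opens to 85 mm and grips with 20 to 120 N. Pads are 22 mm wide; open, the fingers measure 114 mm over their backs; the gripper's body (76 mm by 85 mm) begins 54 mm behind the grasp point. The pads swing forward as they close: fully open they stand 13 mm farther back than shut.
Start: joints at [1.092, 0.313, 0.046, 1.304, 0, 1.431], TCP at [0.191, 0.542, 0.242] pointing down, gripper open.
Joint ranges: [-2.76, 2.76], [-0.86, 1.69], [-1.03, 1.26], [-2.2, 2.34], [-1.47, 1.5], [-3.14, 3.14]. Speed limits (rad/s): [2.57, 2.57, 3.14, 3.14, 3.14, 3.14].

## Interface

Orientations are given as a unit quaternion [w, x, y, z].
In Python, from workcell import * gives the robot as it stands. The module is installed in compiled form; this text tells all that it offers.
- The arm moves only by the tool jog_arm, never from a script. Its argument "moves" is a list of rows, each an object with "fingers": the closure, from 0 (fully open) to 1 (shut); "slide": the shift along the tool's x, y, z in mm, a list of three; "angular": the turn, a rotation vector about the tool's x, y, z in degrees, a list of three. A call has 1 to 10 rows; each row is the pose to reach, as a shift and turn from the pose commanded when the call began, along the tool's axes at that moment; what a row does not reach only later rows make up. A row lasts 1/12 s, in which the tool goes at most 41.7 mm and 7.16 degrees, less where a joint would pass 70% of its speed; a pose out of reach is approached as far as the arm can. A call with a gripper value outside its range is refused whole. The fingers move at their own pace and stop on an object; "squeeze" is the grip in N (left out, the last holds). Time passes only in rows, so rows that repeat a pose let the fingers close. It gives the time, the measured TCP pose, the force, the opening and the grip force at its end, in the units of the state.
- get_state(): the state, without advancing time (a new reading comes with each control period).
- read_camera(name): name is "scene" or "top" or "wrist"; returns a dict with "color" (384x512x3 uint8, red, green, blue), "fovy" (degrees; the focal length in pixels is half the picture's height over the tangent of half this angle, whatever the lens; pixels are square), "cx", "cy" (the principal point, pixels), "world_from_camera" (4x4, takes a point from camera to world coordinates); the wrist camera has in their place "tool_from_camera" (4x4, takes a point from camera to tool coordinates, whose origin is the TCP and whose axes are the flange's). Camera axes: x right, y down, z forward; pixel columns grow to the right and rows downward; lengths in m; the calibration is good to about 2 mm. A picture is of the moment at which its call begins: read the wrist's pose just before it. There is no depth.
- hand_in(): hands the job in; it is judged then, once.
Trained networks look in a picture, given as the dict that the camera call returned (one of the last four; its "shot" number tells which), for a name from the list of things; names that differ only in an ending like _2 or _b are one class to them, and where a whole thing is asked for, a point or a joint stands for the part that bears it (a point fixed in the world has none). Each returns a list of dicts, best first, with "p" (0 to 1); they miss things now and then, are a little off and sometimes report something else, mostly with a low value. They report only what shows in the picture. A call takes as long as a camera call.
- look_for(target, picture): "point" ([column, row] in pixels, amid what is visible of it).
- tip_of(target, picture): "point" ([column, row] in pixels: a listed point, or the origin of a listed thing).
The state is a dict: "clock": time; "joint_pos": joint angles; "qvel": joint speeds; "tau": joint torques, N m; "tcp_pos": TCP position; "orientation": TCP orientation; "wrist_force": force on the tool from outside, world axes, zero at the start; "ft_torque": the same for the moment, N m; "finger_gap": finger opening in m; "grip_force": force on a finger pad.
Only numpy, scipy, OpenCV 4.12 (cv2) and the standard library are available. Lean on these libraries where they do the work, as an engineer would, in place of code of your own. Each camera call takes 0.05 s, during which the arm holds its last target. There are 200 camera calls.

## Task

Lock the rotary index table so that the punch block clamped on it can be worked on: with the fingertips, push the slotted disc round (its upright peg is there for that) until the slot faces the lock bar, then push the bar's thumb plate so that the bar goes through the slot until it is fully home, the plate up against the guide. Only push: grasp and lift nothing, leave the other things on the bench where they are, and finish clear of everything.

Things in the scene. Friction and masses are not known exactly. Their poses are not given: they have to be found in the camera images.
- index_fixture: Rotary index table bolted to the bench: grey base plate 150 x 144 x 10 mm with a tongue towards its own -x. Origin on the bench top, under the disc's axis; z up; own +x is the way the lock bar is pushed. The bar's guide stands on the tongue: own x -124 to -72 mm, 48 mm wide, 39 mm high over its screw heads.
- disc_top (a point): Centre of the disc's raised middle plate (radius 40 mm, top at z 38 mm). The steel disc round it: radius 64 mm, top at z 30 mm, one radial slot 18 mm wide running in from the rim. A punch block 32 x 50 mm is clamped in the middle, within 31 mm of the axis, its top at z 81 mm.
- index_disc (a joint): Angle (rad) of the slotted disc about its upright axis, counter-clockwise from above. 0 and also 2 pi: the slot faces the guide and the bar can pass; else the rim stops the bar. Starts anywhere from 0.6 to 5.7, has no end stops, takes about 2.5 N at the peg and stays where it is left.
- peg_mid (a point): Middle of the upright black peg by which the disc is turned: diameter 12 mm, standing from z 30 to z 73 mm on the disc, 52 mm from its axis, opposite the slot. The point lies on the peg's axis at z 52 mm and moves with the disc.
- slot_mouth (a point): Middle of the slot's mouth on the disc's rim, 64 mm from the axis, z 22 mm; moves with the disc.
- slot_goal (a point): Fixed point in line with the lock bar, 64 mm from the disc's axis, z 22 mm: the slot's mouth lies here when the disc is lined up. The bar's nose tapers from 14 to 6 mm wide and draws the disc true if the mouth is within about 4 mm of here.
- lock_bar (a joint): Travel (m) of the steel lock bar, 14 mm wide and 12 mm high: 0 to 0.002 (drawn back) at the start, 0.046 fully home, where it stops with the thumb plate against the guide. It slides along the fixture's own +x, takes about 4 N and stays where it is left. Its nose reaches the disc's rim at 0.004.
- tab_face (a point): Middle of the outer face, the one to push on, of the bar's upright thumb plate: plate 36 mm wide, 8 mm thick, from z 14 to z 62 mm; this point at z 40 mm. Axes as the fixture's: the plate lies on the +x side of this point, +x is the way to push. Nothing but the bench is under or behind the plate.
- spare_punch: Bystander: loose steel punch block 35 x 35 x 58 mm standing beside the guide; origin under its centre.
- spanner: Bystander: open-end spanner 134 x 27 x 5 mm lying beside the bar; origin at its middle on the bench.
- hex_key: Bystander: L-shaped hex key 80 x 26 x 5 mm lying beside the base plate; origin at its middle.
- marker_pen: Bystander: marker pen 130 mm long, 13 mm thick, lying down; origin at its middle on the bench.
- tally_counter: Bystander: round hand tally counter 45 x 52 x 33 mm; origin at its underside.

How it is judged:
By the outcome, as a careful person would: the job done as asked, in the order asked, and still so for the second after the job is handed in, with the robot touching nothing.
It also fails if it takes over 54 s, if anything falls off the work surface, if the arm or the gripper's body presses on something with over 40 N, if the wrist force passes 120 N, or if a joint passes its speed limit or range.

## Working session

There is one attempt and no reset: what is moved stays moved. The work goes in short steps, Python scripts to look and compute and a tool call to move; the robot and the scene stay as the last step left them, time stands still between calls to the robot, and variables do not carry over. Pictures are saved under pics/ and viewed, at most 10 in all, crops included, and the job is handed in when it is done.

Besides the shell and the picture viewer there is one more tool, called after "Request:" as name(argument=value, ...), one argument or row to a line, values as JSON. jog_arm: Moves the arm, as the interface text tells. Its arguments: {"type":"object","properties":{"moves":{"type":"array","items":{"type":"object","properties":{"fingers":{"type":"number"},"slide":{"type":"array","items":{"type":"number"}},"angular":{"type":"array","items":{"type":"number"}}}}},"squeeze":{"type":"number"}},"required":["moves"]}

```bash
mkdir -p pics
cat > h.py <<'E'
from workcell import *
import numpy as np, cv2
from scipy.spatial.transform import Rotation as R
def ray(p,pt):
    h=p["color"].shape[0]; f=h/2/np.tan(np.radians(p["fovy"])/2)
    d=np.array([(pt[0]-p["cx"])/f,(pt[1]-p["cy"])/f,1.])
    T=np.array(p["world_from_camera"]); return T[:3,3],T[:3,:3]@d
def atz(p,pt,z):
    o,d=ray(p,pt); return o+d*(z-o[2])/d[2]
def proj(p,X):
    T=np.linalg.inv(np.array(p["world_from_camera"])); c=T[:3,:3]@np.array(X)+T[:3,3]
    f=p["color"].shape[0]/2/np.tan(np.radians(p["fovy"])/2)
    return np.array([p["cx"]+f*c[0]/c[2],p["cy"]+f*c[1]/c[2]])
Z=dict(index_fixture=0,disc_top=.038,peg_mid=.052,slot_mouth=.022,slot_goal=.022,tab_face=.04,spare_punch=0,spanner=0,hex_key=0,marker_pen=0,tally_counter=0)
def save(p,n,s=1.5): cv2.imwrite(n,cv2.resize(p["color"][:,:,::-1],None,fx=s,fy=s,interpolation=cv2.INTER_CUBIC))
E
python3 - <<'E'
from h import *
for n in ("top","scene"):
    p=read_camera(n); save(p,f"pics/{n}0.png")
    print(n,np.round(np.array(p["world_from_camera"])[:3,3],3),p["fovy"])
    for t in Z:
        r=tip_of(t,p)[:2]
        print(t,[(np.round(q["point"],1).tolist(),round(q["p"],2),np.round(atz(p,q["point"],Z[t])[:2],4).tolist()) for q in r])
s=get_state(); print(s["clock"],s["tcp_pos"],s["orientation"])
E
```

```text
top [0.385 0.132 1.031] 43.128454326608455
index_fixture [([204.3, 196.6], 0.7, [0.5507, 0.2243]), ([234.6, 208.2], 0.54, [0.526, 0.1591])]
disc_top [([205.4, 194.9], 0.95, [0.5481, 0.2187])]
peg_mid [([218.2, 217.6], 0.74, [0.4995, 0.1907]), ([230.5, 207.3], 0.61, [0.5206, 0.1661])]
slot_mouth [([189.3, 170.7], 0.68, [0.6025, 0.2553]), ([275.2, 173.0], 0.68, [0.5988, 0.0732])]
slot_goal [([235.0, 210.0], 0.68, [0.5192, 0.1576])]
tab_face [([282.7, 224.4], 0.61, [0.4876, 0.0593])]
spare_punch [([273.8, 172.2], 0.93, [0.6052, 0.0749])]
spanner [([263.3, 252.6], 0.86, [0.432, 0.0977])]
hex_key [([214.3, 153.3], 0.59, [0.6464, 0.2047])]
marker_pen [([342.2, 267.9], 0.91, [0.4009, -0.0681])]
tally_counter [([231.7, 114.8], 0.6, [0.7345, 0.1678]), ([188.7, 173.5], 0.59, [0.6011, 0.2591])]
scene [-0.116  0.389  0.632] 48.79473426597589
index_fixture [([214.8, 244.7], 0.76, [0.541, 0.2208])]
disc_top [([215.6, 228.1], 0.98, [0.5503, 0.2144])]
peg_mid [([234.2, 237.2], 0.57, [0.4944, 0.1914]), ([206.7, 211.4], 0.19, [0.5946, 0.2206])]
slot_mouth [([191.2, 224.9], 0.6, [0.5973, 0.2569]), ([214.7, 189.6], 0.53, [0.7074, 0.1698])]
slot_goal [([245.9, 235.2], 0.85, [0.5232, 0.1556])]
tab_face [([294.7, 226.9], 0.58, [0.4927, 0.0555])]
spare_punch [([264.5, 210.4], 0.96, [0.614, 0.0749])]
spanner [([291.9, 262.7], 0.6, [0.4331, 0.0873]), ([212.9, 229.6], 0.32, [0.5901, 0.2104])]
hex_key [([208.2, 207.4], 0.38, [0.672, 0.1978])]
marker_pen [([363.5, 252.6], 0.65, [0.4062, -0.0689])]
tally_counter [([214.0, 189.9], 0.8, [0.7364, 0.164]), ([289.7, 263.9], 0.59, [0.4316, 0.093])]
1.2 [0.19113728 0.54234123 0.2423086 ] [1.23011617e-05 1.68585657e-01 9.85687007e-01 3.46411014e-05]
```

View pics/top0.png

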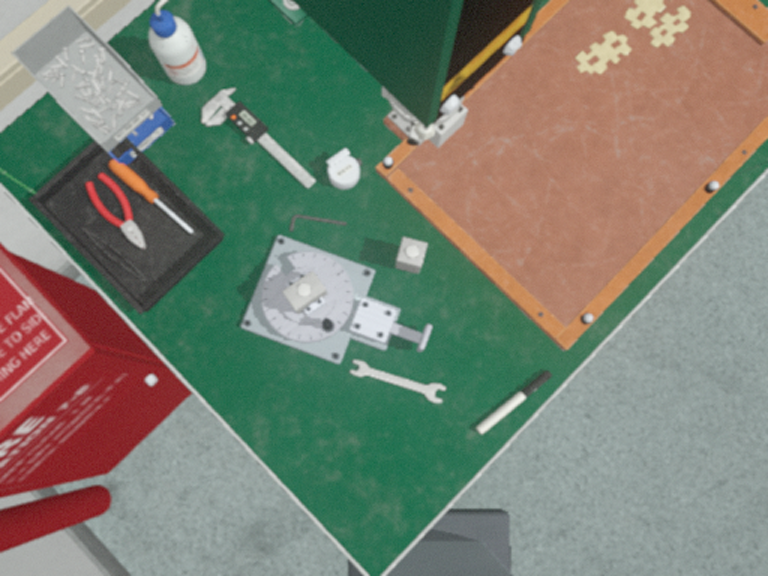

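View pics/scene0.png

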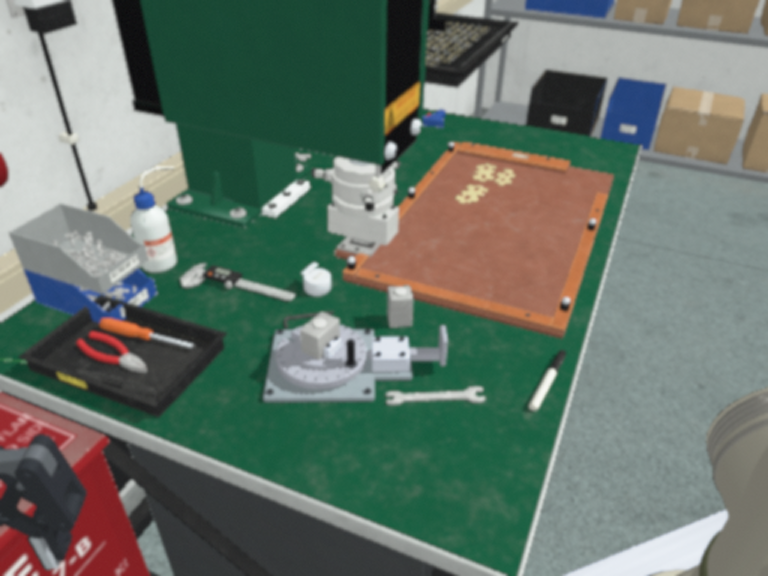

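The top view (1.5x pixels) shows the disc centre at about (305,293) and the black peg at (328,325). The guide is at (375,322), the thumb plate at (427,337), the spanner at (398,381) and the loose block at (411,253). The scene view agrees, with the peg at (351,353) and the plate at (443,345). I'll fit the fixture pose to all the detections together.

```bash
cat >> h.py <<'E'
from scipy.optimize import least_squares
def model(v):
    x,y,a,q=v[:4]; c=np.array([x,y,0]); u=lambda t,r,z:c+[r*np.cos(t),r*np.sin(t),z]
    b=v[4] if len(v)>4 else 0.001   # bar travel
    return dict(disc_top=u(a,0,.038),index_fixture=u(a,0,0),peg_mid=u(a+q,.052,.052),slot_mouth=u(a+np.pi+q,.064,.022),
      slot_goal=u(a+np.pi,.064,.022),tab_face=u(a+np.pi,.124+.008+.046-b,.04))
def fit(obs,v0):
    # obs: (picture, name, pixel, weight)
    f=lambda v:np.concatenate([w*(proj(p,model(v)[n])-px) for p,n,px,w in obs])
    return least_squares(f,v0,loss="soft_l1")
E
python3 - <<'E'
from h import *
T=read_camera("top");S=read_camera("scene")
v0=[.549,.2165,np.radians(68),np.radians(138)]
obs=[]
for p in (T,S):
    for n,m in model(v0).items():
        e=proj(p,m)
        r=[q for q in tip_of(n,p) if np.hypot(*(np.array(q["point"])-e))<10]
        if r: obs.append((p,n,np.array(r[0]["point"]),r[0]["p"]))
r=fit(obs,v0); v=r.x; print(v[:2],np.degrees(v[2:]))
for p,n,px,w in obs: print(n,np.round(proj(p,model(v)[n])-px,1))
for k,m in model(v).items(): print(k,np.round(m,4))
# cabinet corner height: triangulate
o1,d1=ray(T,(60,233));o2,d2=ray(S,(63,297))
s=np.linalg.lstsq(np.c_[d1,-d2],o2-o1,rcond=None)[0]; print("cab",o1+d1*s[0],o2+d2*s[1])
E
```

```text
[0.54628398 0.22052878] [ 69.42599455 140.72755502]
disc_top [ 2.4 -2.4]
index_fixture [0.3 2.3]
peg_mid [-3.5 -0.6]
slot_mouth [-0.4  1.8]
slot_goal [1.3 0.2]
tab_face [-0.9 -0.9]
disc_top [2.  2.4]
index_fixture [ 0.1 -0.4]
peg_mid [-0.8 -1.8]
slot_mouth [0.7 0.9]
slot_goal [-1.5 -1.2]
tab_face [-0.2  1. ]
disc_top [0.5463 0.2205 0.038 ]
index_fixture [0.5463 0.2205 0.    ]
peg_mid [0.5013 0.1944 0.052 ]
slot_mouth [0.6016 0.2527 0.022 ]
slot_goal [0.5238 0.1606 0.022 ]
tab_face [0.4841 0.0548 0.04  ]
cab [0.46851911 0.51367227 0.03207452] [0.46976847 0.52061972 0.0348325 ]
```

Request:
jog_arm(
  moves=[
    {"fingers":1,"slide":[0,0,-35],"angular":[0,0,-7]},
    {"fingers":1,"slide":[0,0,-70],"angular":[0,0,-14]},
    {"fingers":1,"slide":[0,0,-70],"angular":[0,0,-21]},
    {"fingers":1,"slide":[0,0,-70],"angular":[0,0,-28]},
    {"fingers":1,"slide":[0,0,-70],"angular":[0,0,-35]},
    {"fingers":1,"slide":[0,0,-70],"angular":[0,0,-42]},
    {"fingers":1,"slide":[0,0,-70],"angular":[0,0,-46]},
  ],
)

```text
clock: 2.48
tcp_pos: [0.1912, 0.5424, 0.3124]
orientation: [0.0, -0.233, 0.973, 0.0]
wrist_force: [-0.5, -0.9, -0.2]
finger_gap: 0.0006
grip_force: 0.0
```

Request:
jog_arm(
  moves=[
    {"fingers":1,"slide":[-8,-38,0]},
    {"fingers":1,"slide":[-16,-76,0]},
    {"fingers":1,"slide":[-24,-114,0]},
    {"fingers":1,"slide":[-32,-152,0]},
    {"fingers":1,"slide":[-40,-190,0]},
    {"fingers":1,"slide":[-48,-228,0]},
    {"fingers":1,"slide":[-56,-266,0]},
    {"fingers":1,"slide":[-64,-304,0]},
    {"fingers":1,"slide":[-72,-342,0]},
    {"fingers":1,"slide":[-80,-380,0]},
  ],
)

```text
schema error: expected keys fingers, slide, angular
```

Request:
jog_arm(
  moves=[
    {"fingers":1,"slide":[-8,-38,10]},
    {"fingers":1,"slide":[-16,-76,20]},
    {"fingers":1,"slide":[-20,-107,30]},
    {"fingers":1,"slide":[-20,-107,30]},
    {"fingers":1,"slide":[-20,-107,30]},
  ],
)

```text
schema error: expected keys fingers, slide, angular
```

```bash
cat >> h.py <<'E'
def wrist():
    s=get_state(); p=read_camera("wrist"); q=s["orientation"]
    W=np.eye(4); W[:3,:3]=R.from_quat([q[1],q[2],q[3],q[0]]).as_matrix(); W[:3,3]=s["tcp_pos"]
    p["world_from_camera"]=W@np.array(p["tool_from_camera"]); return s,p
E
python3 - <<'E'
from h import *
s,p=wrist(); print(s["clock"],s["tcp_pos"],s["orientation"],s["joint_pos"])
print(np.round(p["tool_from_camera"],3),p["fovy"])
v=[.5463,.2205,np.radians(69.4),np.radians(140.7)]
for n,m in model(v).items():
    print(n,np.round(proj(p,m)),[(np.round(q["point"],1).tolist(),round(q["p"],2),np.round(atz(p,q["point"],Z[n])[:2],4).tolist()) for q in tip_of(n,p)[:2]])
save(p,"pics/w0.png")
E
```

```text
2.4833 [0.19116819 0.54236547 0.31243245] [ 9.92724273e-05 -2.32707800e-01  9.72546687e-01  1.05782999e-04] [ 1.09236154e+00  3.06318214e-01  2.06628173e-01  1.47081638e+00
 -1.17075955e-05  6.22639537e-01]
[[-0.    -0.951 -0.309  0.08 ]
 [ 1.    -0.     0.     0.   ]
 [-0.    -0.309  0.951 -0.13 ]
 [ 0.     0.     0.     1.   ]] 59.627204885372485
disc_top [-71. 266.] []
index_fixture [-47. 252.] []
peg_mid [-95. 236.] []
slot_mouth [-45. 297.] []
slot_goal [-102.  229.] []
tab_face [-199.  175.] []
```

View pics/w0.png

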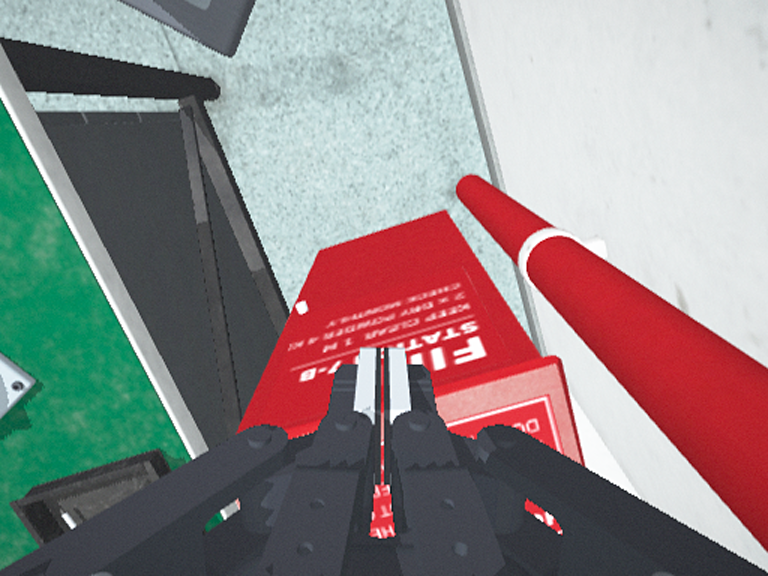

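The wrist view shows only the start area, with the fingertips at (383,350), because the moves were refused for want of the "angular" key. I'll resend them.

Request:
jog_arm(
  moves=[
    {"fingers":1,"slide":[-8,-38,0],"angular":[0,0,0]},
    {"fingers":1,"slide":[-16,-76,0],"angular":[0,0,0]},
    {"fingers":1,"slide":[-24,-114,0],"angular":[0,0,0]},
    {"fingers":1,"slide":[-32,-152,0],"angular":[0,0,0]},
    {"fingers":1,"slide":[-40,-190,0],"angular":[0,0,0]},
    {"fingers":1,"slide":[-48,-228,0],"angular":[0,0,0]},
    {"fingers":1,"slide":[-56,-266,0],"angular":[0,0,0]},
    {"fingers":1,"slide":[-64,-304,0],"angular":[0,0,0]},
    {"fingers":1,"slide":[-72,-342,0],"angular":[0,0,0]},
    {"fingers":1,"slide":[-80,-380,0],"angular":[0,0,0]},
  ],
)

```text
clock: 3.67
tcp_pos: [0.4336, 0.2367, 0.3126]
orientation: [0.0, -0.23, 0.973, 0.0]
wrist_force: [0.4, 0.7, 0.0]
finger_gap: 0.0
grip_force: 0.0
```

Request:
jog_arm(
  moves=[
    {"fingers":1,"slide":[-8,-38,10],"angular":[0,0,0]},
    {"fingers":1,"slide":[-16,-76,20],"angular":[0,0,0]},
    {"fingers":1,"slide":[-20,-107,30],"angular":[0,0,0]},
    {"fingers":1,"slide":[-20,-107,30],"angular":[0,0,0]},
    {"fingers":1,"slide":[-20,-107,30],"angular":[0,0,0]},
  ],
)

```text
clock: 4.08
tcp_pos: [0.4988, 0.1501, 0.2814]
orientation: [-0.001, -0.228, 0.974, 0.0]
wrist_force: [-0.5, 0.1, 0.8]
finger_gap: -0.0002
grip_force: 0.0
```

```bash
cat > look.py <<'E'
from h import *
import sys
s,p=wrist(); print(s["clock"],s["tcp_pos"],s["orientation"],np.round(s["joint_pos"],3))
v=[.5463,.2205,np.radians(69.4),np.radians(140.7)]
for n,m in model(v).items():
    print(n,np.round(proj(p,m)),[(np.round(q["point"],1).tolist(),round(q["p"],2),np.round(atz(p,q["point"],Z[n])[:2],4).tolist()) for q in tip_of(n,p)[:2]])
save(p,sys.argv[1])
E
python3 look.py pics/w1.png
```

```text
4.0833 [0.49883482 0.15011056 0.28139019] [-9.39788840e-04 -2.27875133e-01  9.73689877e-01  2.52025408e-04] [ 0.138  0.201 -0.007  1.365  0.    -0.322]
disc_top [289. 209.] [([287.4, 207.8], 0.93, [0.5457, 0.2178])]
index_fixture [286. 198.] [([283.1, 168.0], 0.64, [0.5121, 0.1978]), ([288.1, 199.4], 0.56, [0.5469, 0.2236])]
peg_mid [289. 171.] [([284.4, 166.1], 0.76, [0.4989, 0.1876])]
slot_mouth [290. 250.] [([293.4, 247.6], 0.58, [0.5966, 0.2555])]
slot_goal [253. 168.] [([252.9, 164.1], 0.92, [0.5194, 0.1587])]
tab_face [181.  98.] [([181.4, 97.7], 0.66, [0.4831, 0.0551])]
```

View pics/w1.png

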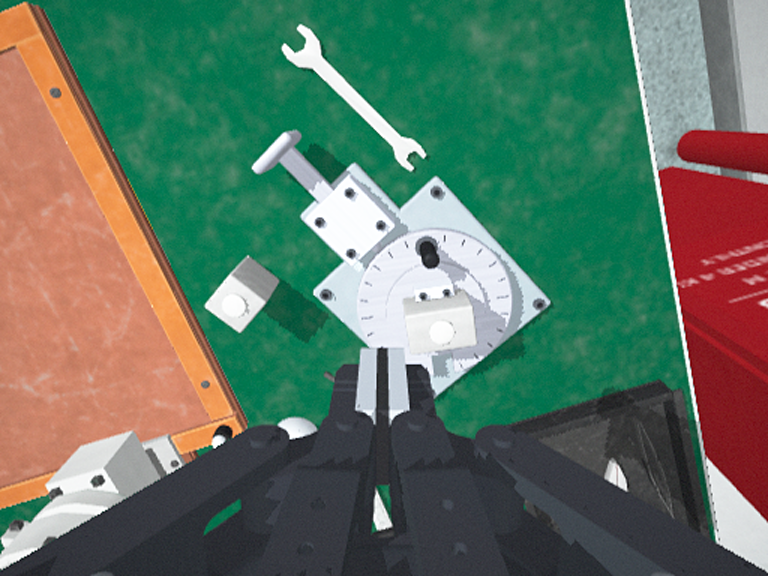

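The wrist view (1.5x pixels) shows the peg at about (428,251), the slot at (443,365), the guide at (350,215) and the plate at (275,152). The base screws are at (327,295), (436,191) and (541,304). I'll use the screws to pin down the yaw and centre.

Run:
```python
from h import *
s,w=wrist(); t=read_camera("top")
A=[atz(t,np.array(x)/1.5,.012)[:2] for x in [(281,240),(368,271),(337,355),(248,323)]]
print("top",np.round(A,4),np.mean(A,0))
for i in range(4):
    d=A[(i+1)%4]-A[i]; print(np.linalg.norm(d),np.degrees(np.arctan2(d[1],d[0])))
B=[atz(w,np.array(x)/1.5,.012)[:2] for x in [(327,295),(436,191),(541,304)]]
print("wrist",np.round(B,4),(B[0]+B[2])/2)
for i in range(2):
    d=B[(i+1)]-B[i]; print(np.linalg.norm(d),np.degrees(np.arctan2(d[1],d[0])))
print("peg",atz(w,np.array((428,251))/1.5,.052),atz(w,np.array((433,265))/1.5,.073),atz(w,np.array((427,240))/1.5,.03))
```

```text
top [[0.6281 0.2614]
 [0.5837 0.1365]
 [0.4642 0.1789]
 [0.5084 0.3042]] [0.54611277 0.22024569]
0.13254023466560946 -109.56641593126135
0.12682590479906877 160.49333724507542
0.13283995518780978 70.58403986019475
0.12717477601308907 -19.641652805451233
wrist [[0.5804 0.1422]
 [0.4615 0.1827]
 [0.5058 0.309 ]] [0.54309339 0.22561751]
0.12566564018957674 161.20733193248768
0.13381576809301535 70.66383942630323
peg [0.49970385 0.1921439  0.052     ] [0.5028747  0.19577241 0.073     ] [0.49666313 0.19180377 0.03      ]
```

Request:
jog_arm(
  moves=[
    {"fingers":1,"slide":[-33,10,10],"angular":[0,0,0]},
    {"fingers":1,"slide":[-33,10,50],"angular":[0,0,0]},
    {"fingers":1,"slide":[-33,10,90],"angular":[0,0,0]},
    {"fingers":1,"slide":[-33,10,130],"angular":[0,0,0]},
    {"fingers":1,"slide":[-33,10,165],"angular":[0,0,0]},
    {"fingers":1,"slide":[-33,10,185],"angular":[0,0,0]},
    {"fingers":1,"slide":[-33,10,185],"angular":[0,0,0]},
    {"fingers":1,"slide":[-33,10,185],"angular":[0,0,0]},
  ],
)

```text
clock: 5.2
tcp_pos: [0.5226, 0.1755, 0.0967]
orientation: [-0.001, -0.23, 0.973, 0.0]
wrist_force: [0.2, -0.9, 0.3]
finger_gap: -0.0
grip_force: 0.0
```

```bash
cat > plan.py <<'E'
from h import *
import sys
# args: list of finger polar angles (deg); tool yaw = angle - lead ; r, z
def rows(C,r,z,lead,angs):
    s=get_state(); q=s["orientation"]; M=R.from_quat([q[1],q[2],q[3],q[0]]).as_matrix()
    yaw=np.degrees(np.arctan2(M[1,0],M[0,0]))%360; t=np.array(s["tcp_pos"])
    d=t[:2]-C; print("now",np.round(t,4),"yaw",round(yaw,1),"r",round(np.hypot(*d)*1e3,1),"ang",round(np.degrees(np.arctan2(d[1],d[0]))%360,1),"F",np.round(s["wrist_force"],1),s["clock"])
    for a in angs:
        X=np.array([C[0]+r*np.cos(np.radians(a)),C[1]+r*np.sin(np.radians(a)),z])
        print(a,np.round(M.T@(X-t)*1e3),"turn",round((yaw-(a-lead)+180)%360-180))
if __name__=="__main__":
    rows(np.array([.546,.221]),float(sys.argv[1]),float(sys.argv[2]),float(sys.argv[3]),[float(x) for x in sys.argv[4:]])
E
python3 plan.py .052 .057 20 245 240 235 230 225 220 215 210 205 200
python3 - <<'E'
from h import *
p=read_camera("top");s=read_camera("scene")
a=p["color"][130:250,150:310];b=s["color"][130:280,150:350]
f=lambda x:cv2.resize(x[:,:,::-1],(400,300),interpolation=cv2.INTER_CUBIC)
cv2.imwrite("pics/c2.png",np.hstack([f(a),f(b)]))
E
```

```text
now [0.5226 0.1755 0.0967] yaw 206.6 r 51.2 ang 242.8 F [ 0.2 -0.9  0.3] 5.2
245.0 [-1. -2. 40.] turn -18
240.0 [ 2.  2. 40.] turn -13
235.0 [ 4.  5. 40.] turn -8
230.0 [ 6. 10. 40.] turn -3
225.0 [ 8. 14. 40.] turn 2
220.0 [ 9. 18. 40.] turn 7
215.0 [10. 23. 40.] turn 12
210.0 [11. 27. 40.] turn 17
205.0 [11. 32. 40.] turn 22
200.0 [10. 36. 40.] turn 27
```

View pics/c2.png

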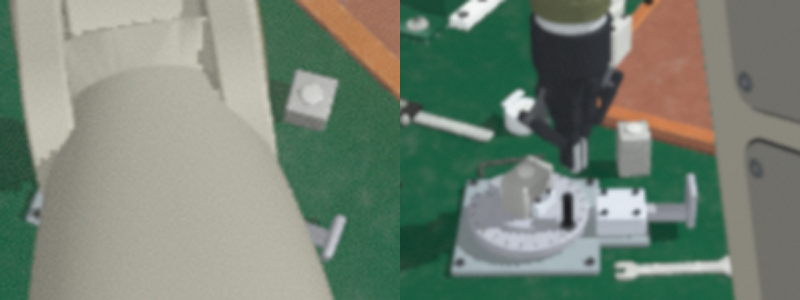

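The scene crop shows the fingertips at (575,165), up and just behind the peg at (568,210), with nothing in the way. I'll descend a little farther back.

Request:
jog_arm(
  moves=[
    {"fingers":1,"slide":[-2,-6,10],"angular":[0,0,-4]},
    {"fingers":1,"slide":[-2,-6,30],"angular":[0,0,-8]},
    {"fingers":1,"slide":[-2,-6,39],"angular":[0,0,-8]},
    {"fingers":1,"slide":[-2,-6,39],"angular":[0,0,-8]},
    {"fingers":1,"slide":[-1,-2,39],"angular":[0,0,-8]},
    {"fingers":1,"slide":[2,2,39],"angular":[0,0,-8]},
    {"fingers":1,"slide":[4,6,39],"angular":[0,0,-8]},
    {"fingers":1,"slide":[6,10,39],"angular":[0,0,-3]},
    {"fingers":1,"slide":[6,10,39],"angular":[0,0,-3]},
  ],
)

```text
clock: 6.05
tcp_pos: [0.5136, 0.1822, 0.0594]
orientation: [0.001, -0.254, 0.967, -0.0]
wrist_force: [0.2, 0.7, 0.4]
finger_gap: -0.0003
grip_force: 0.1
```

```bash
python3 plan.py .052 .057 20 230 226 222 218 214 210 206 202 198 194 190
python3 - <<'E'
from h import *
s,p=wrist(); save(p,"pics/w3.png",1.5)
print([(np.round(q["point"],1).tolist(),round(q["p"],2),np.round(atz(p,q["point"],.052)[:2],4).tolist()) for q in tip_of("peg_mid",p)[:2]])
E
```

```text
now [0.5136 0.1822 0.0594] yaw 209.5 r 50.5 ang 230.1 F [0.2 0.7 0.4] 6.05
230.0 [ 1. -0.  2.] turn -1
226.0 [3. 3. 2.] turn 3
222.0 [4. 7. 2.] turn 7
218.0 [ 4. 10.  2.] turn 11
214.0 [ 5. 14.  2.] turn 15
210.0 [ 5. 17.  2.] turn 19
206.0 [ 5. 21.  2.] turn 23
202.0 [ 4. 25.  2.] turn 27
198.0 [ 4. 28.  2.] turn 31
194.0 [ 3. 32.  2.] turn 35
190.0 [ 2. 35.  2.] turn 39
[([292.2, 238.6], 0.72, [0.4975, 0.193])]
```

View pics/w3.png

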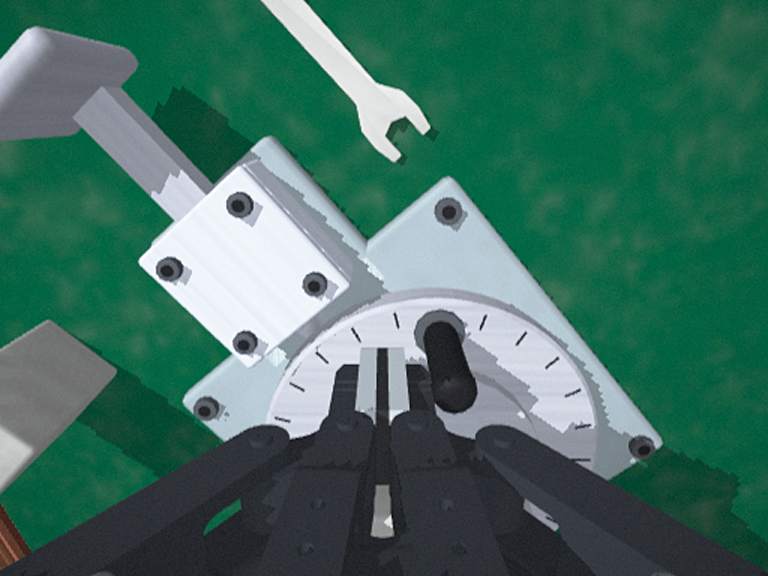

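The wrist view shows the fingers just behind the peg: tips at (383,350), peg base at (440,328), with a gap of a few mm. Next I sweep clockwise, turning the tool along with it.

```bash
python3 plan.py .055 .057 18 226 221 216 211 206 201 196 191 186 186
```

```text
now [0.5137 0.182  0.059 ] yaw 209.7 r 50.6 ang 230.3 F [0.  0.7 0.4] 6.15
226.0 [5. 2. 2.] turn 2
221.0 [7. 7. 2.] turn 7
216.0 [ 7. 12.  2.] turn 12
211.0 [ 8. 17.  2.] turn 17
206.0 [ 8. 21.  2.] turn 22
201.0 [ 7. 26.  2.] turn 27
196.0 [ 6. 31.  2.] turn 32
191.0 [ 5. 35.  2.] turn 37
186.0 [ 3. 40.  2.] turn 42
186.0 [ 3. 40.  2.] turn 42
```

Request:
jog_arm(
  moves=[
    {"fingers":1,"slide":[5,2,2],"angular":[0,0,2]},
    {"fingers":1,"slide":[7,7,2],"angular":[0,0,7]},
    {"fingers":1,"slide":[7,12,2],"angular":[0,0,12]},
    {"fingers":1,"slide":[8,17,2],"angular":[0,0,17]},
    {"fingers":1,"slide":[8,21,2],"angular":[0,0,22]},
    {"fingers":1,"slide":[7,26,2],"angular":[0,0,27]},
    {"fingers":1,"slide":[6,31,2],"angular":[0,0,32]},
    {"fingers":1,"slide":[5,35,2],"angular":[0,0,37]},
    {"fingers":1,"slide":[3,40,2],"angular":[0,0,42]},
    {"fingers":1,"slide":[3,40,2],"angular":[0,0,42]},
  ],
)

```text
clock: 6.98
tcp_pos: [0.4912, 0.2154, 0.0566]
orientation: [-0.0, 0.108, 0.994, 0.0]
wrist_force: [-0.6, -0.5, -0.1]
finger_gap: -0.0001
grip_force: 0.0
```

```bash
python3 plan.py .055 .057 18 181 176 171 166 161 156 151 146 141 136
python3 - <<'E'
from h import *
s,p=wrist(); save(p,"pics/w4.png",1.5)
print([(np.round(q["point"],1).tolist(),round(q["p"],2),np.round(atz(p,q["point"],.052)[:2],4).tolist()) for q in tip_of("peg_mid",p)[:2]])
E
```

```text
now [0.4912 0.2154 0.0566] yaw 167.6 r 55.1 ang 185.8 F [-0.6 -0.5 -0.1] 6.9833
181.0 [ 1.  4. -0.] turn 5
176.0 [ 2.  9. -0.] turn 10
171.0 [ 3. 14. -0.] turn 15
166.0 [ 3. 19. -0.] turn 20
161.0 [ 2. 24. -0.] turn 25
156.0 [ 2. 28. -0.] turn 30
151.0 [ 0. 33. -0.] turn 35
146.0 [-1. 37. -0.] turn 40
141.0 [-3. 42. -0.] turn 45
136.0 [-5. 46. -0.] turn 50
[([296.4, 249.2], 0.93, [0.4904, 0.2347])]
```

View pics/w4.png

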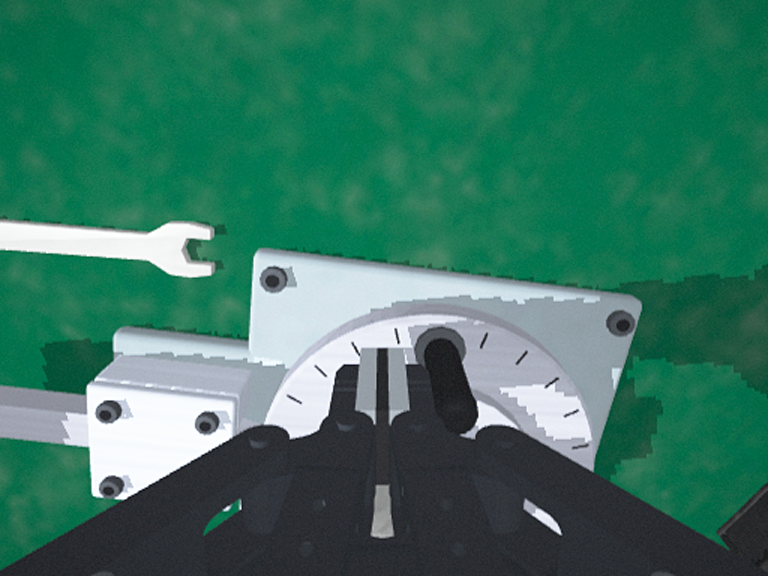

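The wrist view shows the disc turning along with the tool: the peg base at (440,345) still rides against the finger. I'll carry on.

Request:
jog_arm(
  moves=[
    {"fingers":1,"slide":[1,4,0],"angular":[0,0,5]},
    {"fingers":1,"slide":[2,9,0],"angular":[0,0,10]},
    {"fingers":1,"slide":[3,14,0],"angular":[0,0,15]},
    {"fingers":1,"slide":[3,19,0],"angular":[0,0,20]},
    {"fingers":1,"slide":[2,24,0],"angular":[0,0,25]},
    {"fingers":1,"slide":[2,28,0],"angular":[0,0,30]},
    {"fingers":1,"slide":[0,33,0],"angular":[0,0,35]},
    {"fingers":1,"slide":[-1,37,0],"angular":[0,0,40]},
    {"fingers":1,"slide":[-3,42,0],"angular":[0,0,45]},
    {"fingers":1,"slide":[-5,46,0],"angular":[0,0,50]},
  ],
)

```text
clock: 7.92
tcp_pos: [0.5055, 0.2581, 0.056]
orientation: [-0.0, 0.519, 0.855, -0.001]
wrist_force: [-1.9, -3.0, 0.8]
finger_gap: 0.0
grip_force: 1.3
```

```bash
python3 plan.py .055 .057 18 131 126 121 116 111 106 102 98 94 94
python3 - <<'E'
from h import *
s,p=wrist()
for q in tip_of("peg_mid",p)[:2]:
    X=atz(p,q["point"],.052)[:2]; d=X-[.546,.221]; print(q["p"],X,np.degrees(np.arctan2(d[1],d[0])),np.hypot(*d))
E
```

```text
now [0.5055 0.2581 0.056 ] yaw 117.5 r 54.9 ang 137.5 F [-1.9 -3.   0.8] 7.9167
131.0 [ 2.  6. -1.] turn 4
126.0 [ 3. 11. -1.] turn 9
121.0 [ 3. 15. -1.] turn 14
116.0 [ 3. 20. -1.] turn 19
111.0 [ 3. 25. -1.] turn 24
106.0 [ 2. 30. -1.] turn 29
102.0 [ 1. 33. -1.] turn 33
98.0 [ 0. 37. -1.] turn 37
94.0 [-1. 41. -1.] turn 41
94.0 [-1. 41. -1.] turn 41
0.92 [0.52005261 0.26983782] 117.98157433294179 0.0553028037454921
```

Request:
jog_arm(
  moves=[
    {"fingers":1,"slide":[2,6,0],"angular":[0,0,4]},
    {"fingers":1,"slide":[3,11,0],"angular":[0,0,9]},
    {"fingers":1,"slide":[3,15,0],"angular":[0,0,14]},
    {"fingers":1,"slide":[3,20,0],"angular":[0,0,19]},
    {"fingers":1,"slide":[3,25,0],"angular":[0,0,24]},
    {"fingers":1,"slide":[2,30,0],"angular":[0,0,29]},
    {"fingers":1,"slide":[1,33,0],"angular":[0,0,33]},
    {"fingers":1,"slide":[0,37,0],"angular":[0,0,37]},
    {"fingers":1,"slide":[0,38,0],"angular":[0,0,38]},
    {"fingers":1,"slide":[0,38,0],"angular":[0,0,38]},
  ],
)

```text
clock: 8.85
tcp_pos: [0.5393, 0.276, 0.0559]
orientation: [-0.0, 0.767, 0.641, -0.001]
wrist_force: [-1.5, -1.5, -1.3]
finger_gap: -0.0003
grip_force: 0.7
```

```bash
python3 plan.py .055 .057 18 96 94 92 90 88 86
python3 - <<'E'
from h import *
s,p=wrist(); save(p,"pics/w5.png",1.5)
c=read_camera("scene"); save(c,"pics/s5.png")
for p in (p,c):
  for n,z in (("peg_mid",.052),("disc_top",.038),("slot_mouth",.022),("slot_goal",.022),("tab_face",.04)):
    for q in tip_of(n,p)[:1]:
      X=atz(p,q["point"],z)[:2]; d=X-[.546,.221]; print(n,np.round(q["point"]),round(q["p"],2),np.round(X,4),np.degrees(np.arctan2(d[1],d[0])),np.hypot(*d))
E
```

```text
now [0.5393 0.276  0.0559] yaw 79.8 r 55.4 ang 96.9 F [-1.5 -1.5 -1.3] 8.85
96.0 [-0.  1. -1.] turn 2
94.0 [ 0.  3. -1.] turn 4
92.0 [ 1.  5. -1.] turn 6
90.0 [ 1.  7. -1.] turn 8
88.0 [ 1.  8. -1.] turn 10
86.0 [ 2. 10. -1.] turn 12
peg_mid [296. 256.] 0.97 [0.5574 0.2739] 77.82599455109688 0.05411028679292287
peg_mid [188. 228.] 0.74 [0.5545 0.2711] 80.37305415188482 0.05079298614491015
disc_top [216. 230.] 0.93 [0.5442 0.2158] -108.86065651741319 0.005488689210754042
slot_mouth [245. 238.] 0.69 [0.5151 0.1611] -117.30010062438413 0.06740984993272264
slot_goal [245. 238.] 0.62 [0.5158 0.1595] -116.1267165633896 0.06853451787549415
tab_face [294. 230.] 0.52 [0.4831 0.0605] -111.40278902015116 0.17235682740082503
```

View pics/w5.png

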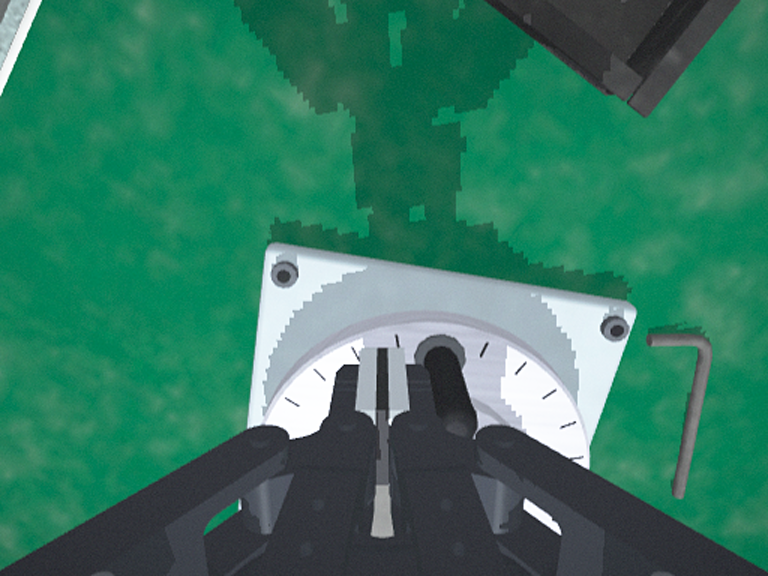

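The wrist view shows the far base screws at (285,272) and (615,327), and the peg base at (440,352), which is close to aligned. I'll measure the peg's sideways offset from the screws' mid-line.

```bash
cat > off.py <<'E'
from h import *
def off(p,sl,sr,pb,zb=.03):
    a,b=[atz(p,np.array(x)/1.5,.012)[:2] for x in (sl,sr)]; P=atz(p,np.array(pb)/1.5,zb)[:2]
    e=(b-a)/np.linalg.norm(b-a); n=np.array([-e[1],e[0]])
    lat=(P-(a+b)/2)@e; print("sep",np.linalg.norm(b-a),"yaw_n",np.degrees(np.arctan2(n[1],n[0])),"lat mm",lat*1e3,"back mm",(P-(a+b)/2)@n*1e3,"deg",np.degrees(np.arcsin(lat/.052)),"mid",(a+b)/2,"axis",(a+b)/2-n*.0665)
E
python3 - <<'E'
from off import *
s,p=wrist(); g=cv2.cvtColor(p["color"],cv2.COLOR_RGB2GRAY)
off(p,(285,272),(615,327),(440,352))
c=cv2.resize(p["color"][215:300,150:430,::-1],None,fx=2.8,fy=2.8,interpolation=cv2.INTER_CUBIC); 
off(p,(285,272),(615,327),(440,362),.03)
E
```

```text
sep 0.12473081917458306 yaw_n 69.58829680963356 lat mm -4.093378704779107 back mm -13.100379435080097 deg -4.514927344763742 mid [0.5671523  0.28422101] axis [0.54395953 0.22189649]
sep 0.12473081917458306 yaw_n 69.58829680963356 lat mm -3.293346157703673 back mm -16.84223150120748 deg -3.6311771255468175 mid [0.5671523  0.28422101] axis [0.54395953 0.22189649]
```

Request:
jog_arm(
  moves=[
    {"fingers":1,"slide":[0,2,0],"angular":[0,0,2]},
    {"fingers":1,"slide":[0,4,0],"angular":[0,0,4]},
    {"fingers":1,"slide":[0,4,0],"angular":[0,0,4]},
    {"fingers":1,"slide":[0,4,0],"angular":[0,0,4]},
    {"fingers":1,"slide":[0,-6,0],"angular":[0,0,4]},
    {"fingers":1,"slide":[10,-16,-30],"angular":[0,0,4]},
    {"fingers":1,"slide":[10,-20,-70],"angular":[0,0,6]},
    {"fingers":1,"slide":[-20,-20,-110],"angular":[0,0,10]},
    {"fingers":1,"slide":[-60,-20,-140],"angular":[0,0,10]},
    {"fingers":1,"slide":[-60,-20,-140],"angular":[0,0,10]},
  ],
)

```text
clock: 10.33
tcp_pos: [0.5103, 0.2195, 0.2013]
orientation: [0.002, 0.821, 0.571, 0.003]
wrist_force: [1.9, 1.0, -0.5]
finger_gap: -0.0
grip_force: 0.0
```

```bash
python3 look.py pics/w6.png; python3 plan.py .05 .05 18 90
```

```text
10.3333 [0.51026819 0.21953226 0.2012747 ] [0.00185932 0.82113986 0.57071579 0.00305837] [ 2.630e-01  2.850e-01 -9.400e-02  1.185e+00 -1.000e-03  2.189e+00]
disc_top [291. 152.] [([286.3, 153.1], 0.75, [0.5417, 0.221])]
index_fixture [287. 144.] [([284.6, 147.2], 0.96, [0.5428, 0.2179])]
peg_mid [254. 200.] [([290.9, 91.4], 0.68, [0.5613, 0.2712])]
slot_mouth [337.  94.] [([286.0, 213.4], 0.6, [0.522, 0.1588])]
slot_goal [287. 211.] [([283.2, 210.3], 0.58, [0.5204, 0.163])]
tab_face [285. 318.] []
now [0.5086 0.2215 0.1946] yaw 69.6 r 37.4 ang 179.3 F [0.2 0.2 0.3] 10.6833
90.0 [ 60.  18. 144.] turn -2
```

View pics/w6.png

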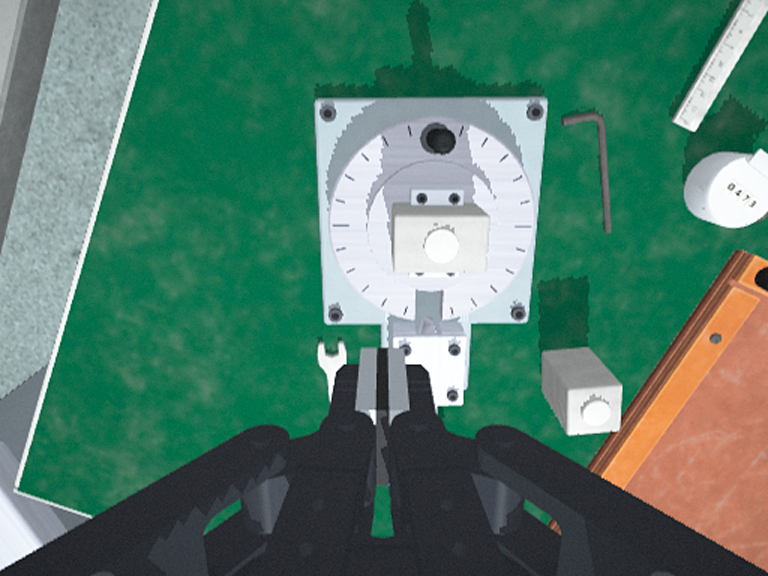

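The wrist view shows the slot facing the guide, with the mouth at (428,318) in line with the bar's nose at (429,325). The peg is at (437,140), and the four base screws are at (328,113), (535,112), (335,314) and (518,313). Now a numeric check.

Run:
```python
from off import *
s,p=wrist()
off(p,(328,113),(535,112),(437,140),.03)
w=lambda x,z:atz(p,np.array(x)/1.5,z)[:2]
t=(w((328,113),.012)+w((535,112),.012))/2; b=(w((335,314),.012)+w((518,313),.012))/2
n=(t-b)/np.linalg.norm(t-b); e=np.array([n[1],-n[0]])
print("axis",(t+b)/2,"yaw",np.degrees(np.arctan2(n[1],n[0])))
for nm,x,z in(("mouth",(428.5,318),.03),("nose",(429,325),.026)): d=w(x,z)-(t+b)/2; print(nm,d@n*1e3,d@e*1e3)
g=cv2.cvtColor(p["color"],cv2.COLOR_RGB2GRAY)
print("cols 268-304"); 
for r in range(192,224,2): print(r,*g[r,268:306])
q=get_state()["orientation"]; print(get_state()["tcp_pos"])
```

```text
sep 0.12221795777663778 yaw_n 69.89634563389177 lat mm 1.8975506900797094 back mm -14.739710694824455 deg 2.091265187142136 mid [0.56238761 0.2847165 ] axis [0.53953026 0.22226819]
axis [0.5403661  0.22454103] yaw 69.89964600831804
mouth -59.682104425416405 -0.26168971122463025
nose -66.27415159189573 0.5643616383861558
cols 268-304
192 241 241 241 242 244 243 241 238 237 237 239 239 238 240 238 239 240 239 238 239 237 239 239 239 240 239 240 238 239 239 239 238 239 239 239 239 240 239
194 241 243 242 243 242 242 243 241 244 243 242 241 239 235 237 235 236 238 238 237 237 238 237 236 237 236 237 236 236 238 237 237 237 238 235 236 242 241
196 243 244 243 243 242 244 243 243 244 244 244 244 246 229 178 229 223 220 230 227 231 229 236 242 235 236 237 228 221 229 228 207 226 250 248 247 244 245
198 238 240 240 239 240 240 241 240 239 240 240 241 245 196 159 159 160 159 158 156 158 156 157 152 156 156 154 159 159 159 144 128 201 246 241 242 241 241
200 243 244 245 244 244 242 244 244 244 244 243 244 248 183 156 159 161 159 159 156 158 162 160 159 160 156 157 160 161 162 132 128 217 246 2
[... 1064 characters left out ...]
0 158 160 146 169 251 247 227 230 247 218
216 159 155 157 158 155 155 153 168 168 205 205 221 218 157 160 160 159 163 165 165 170 176 171 162 156 159 161 157 161 157 159 195 228 224 203 188 186 171
218 173 175 174 173 173 171 174 171 172 177 172 178 172 162 162 161 164 178 158 142 150 158 165 172 169 202 162 161 160 172 189 187 185 187 186 186 186 184
220 179 176 180 178 178 179 175 177 180 176 169 171 171 154 162 160 169 169 149 136 149 151 163 171 172 175 154 164 161 171 180 182 181 177 178 175 179 176
222 181 177 181 180 179 180 179 179 179 179 178 176 175 166 160 165 180 161 147 152 161 168 174 175 177 178 211 163 158 160 172 178 177 179 180 180 183 180
[0.50859485 0.22149287 0.19456055]
```

Run:
```python
from off import *
s,p=wrist(); print(s["clock"],s["tcp_pos"],np.abs(s["qvel"]).max())
g=cv2.cvtColor(p["color"],cv2.COLOR_RGB2GRAY); g[235:]=255
n,l,st,c=cv2.connectedComponentsWithStats((g<95).astype(np.uint8))
S=[]
for i in range(1,n):
    x,y,w,h,a=st[i]
    if 12<a<400 and 190<x<390: print(np.round(c[i],1),w,h,a,np.round(atz(p,c[i],.012)[:2],4))
cv2.imwrite("pics/z7.png",cv2.resize(p["color"][60:240,200:380,::-1],(600,600),interpolation=cv2.INTER_CUBIC))
for r in range(205,236,3): print(r,*g[r,274:306])
```

```text
10.7333 [0.50859485 0.22149287 0.19456055] 0.006826546805297224
[221.7  76. ] 6 7 29 [0.5073 0.3043]
[364.   75.2] 7 7 32 [0.6257 0.261 ]
[297.   93.6] 25 22 391 [0.5652 0.2666]
[285.8 133.9] 7 7 34 [0.5441 0.2356]
[307.9 134.2] 7 7 36 [0.5634 0.2282]
[226.2 213. ] 5 5 21 [0.462  0.1805]
[351.2 212.9] 5 5 21 [0.5803 0.137 ]
205 242 242 242 242 242 243 248 179 154 158 160 157 159 161 157 160 162 159 161 161 160 165 162 161 125 134 243 246 243 243 243 243
208 237 101 249 244 243 245 249 153 159 158 155 158 160 163 159 161 162 158 163 165 160 159 162 162 124 133 252 246 245 245 248 120
211 83 251 245 242 243 244 247 152 159 158 159 159 158 161 161 162 163 161 165 162 164 158 164 156 127 167 249 243 242 242 245 248
214 246 245 245 245 245 247 233 151 155 159 159 161 165 166 161 162 151 153 149 164 159 163 161 160 143 168 251 247 227 232 247 221
217 161 163 162 162 165 161 176 159 163 159 164 170 162 153 159 171 175 174 167 163 162 163 161 163 166 189 172 170 171 173 171 172
220 173 177 176 177 175 172 173 155 161 162 167 173 153 139 148 154 159 167 173 174 154 164 161 170 178 182 178 177 176 177 175 177
223 184 181 183 182 181 181 178 174 161 167 180 157 147 158 164 172 175 175 179 178 228 162 164 159 172 175 178 177 178 175 178 179
226 186 191 193 191 181 179 179 182 163 167 169 163 163 166 163 165 170 167 169 169 169 162 162 163 166 181 185 182 187 183 186 182
229 205 255 255 255 254 254 254 255 255 254 254 255 255 255 254 254 254 255 254 255 255 255 255 254 253 254 255 255 255 255 248 252
232 181 192 186 209 255 254 254 254 254 254 253 254 254 254 253 253 253 254 254 254 254 254 253 253 252 253 254 254 255 245 211 213
235 255 255 255 255 255 255 255 255 255 255 255 255 255 255 255 255 255 255 255 255 255 255 255 255 255 255 255 255 255 255 255 255
```

View pics/z7.png

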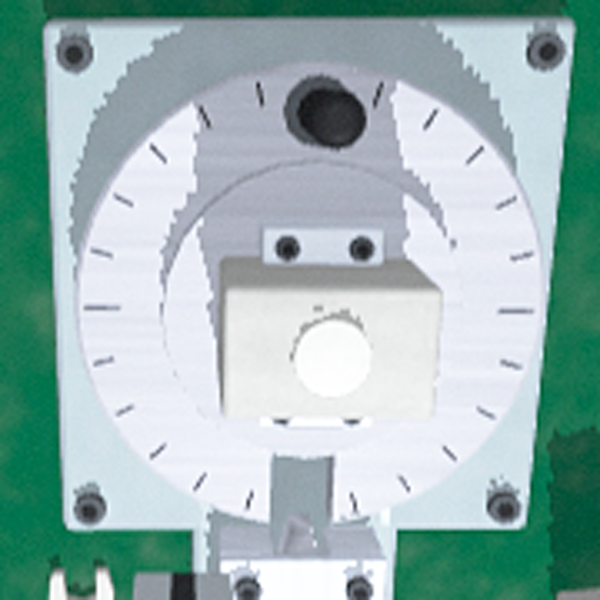

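The enlarged view shows the slot centred over the bar's nose: slot at crop (272–335, ~500), nose apex at (300,520), and dial ticks level on both sides. The calculated mouth offset is under 1 mm, so I'll go to the thumb plate.

Request:
jog_arm(
  moves=[
    {"fingers":1,"slide":[-35,6,0],"angular":[0,0,0]},
    {"fingers":1,"slide":[-70,12,0],"angular":[0,0,0]},
    {"fingers":1,"slide":[-105,18,0],"angular":[0,0,0]},
    {"fingers":1,"slide":[-140,24,0],"angular":[0,0,0]},
    {"fingers":1,"slide":[-175,30,0],"angular":[0,0,0]},
    {"fingers":1,"slide":[-201,36,10],"angular":[0,0,0]},
    {"fingers":1,"slide":[-201,36,45],"angular":[0,0,0]},
    {"fingers":1,"slide":[-201,36,70],"angular":[0,0,0]},
    {"fingers":1,"slide":[-201,36,70],"angular":[0,0,0]},
    {"fingers":1,"slide":[-201,36,70],"angular":[0,0,0]},
  ],
)

```text
clock: 11.62
tcp_pos: [0.4715, 0.0204, 0.1249]
orientation: [-0.002, 0.821, 0.571, -0.002]
wrist_force: [0.6, 0.5, 1.0]
finger_gap: 0.0002
grip_force: 0.0
```

```bash
cat > tab.py <<'E'
from h import *
def tabs():
    s,p=wrist(); t=np.array(s["tcp_pos"]); q=s["orientation"]; M=R.from_quat([q[1],q[2],q[3],q[0]]).as_matrix()
    print(s["clock"],np.round(t,4),"yaw",np.degrees(np.arctan2(M[1,0],M[0,0])),"F",np.round(s["wrist_force"],1))
    A=np.array([.545,.2205]);n=np.array([np.cos(np.radians(70)),np.sin(np.radians(70))])
    d=t[:2]-A; print("tcp own x,y",d@n*1e3,d@np.array([-n[1],n[0]])*1e3)
    for nm,c in (("wrist",p),("scene",read_camera("scene")),("top",read_camera("top"))):
        for k,z in (("tab_face",.04),("slot_mouth",.022),("peg_mid",.052)):
            for r in tip_of(k,c)[:1]:
                X=atz(c,r["point"],z)[:2]; d=X-A; print(nm,k,np.round(r["point"],1),round(r["p"],2),np.round(X,4),"own",np.round([d@n*1e3,d@np.array([-n[1],n[0]])*1e3],1))
tabs()
E
python3 tab.py
```

```text
11.6167 [0.4715 0.0204 0.1249] yaw 69.60590951598941 F [0.6 0.5 1. ]
tcp own x,y -213.1856775706177 0.6425690155618252
wrist tab_face [254.8 140.3] 0.75 [0.4842 0.0565] own [-174.9    1. ]
scene tab_face [295.5 228.3] 0.78 [0.4879 0.0559] own [-174.2   -2.7]
scene slot_mouth [245.6 234.8] 0.97 [0.5246 0.1558] own [-67.8  -3. ]
scene peg_mid [186.9 227. ] 0.72 [0.5588 0.2734] own [54.4  5.2]
top tab_face [285.5 222.5] 0.79 [0.4916 0.0536] own [-175.2   -6.9]
top slot_mouth [237.2 207. ] 0.93 [0.5255 0.1531] own [-70.   -4.7]
top peg_mid [183.7 185.8] 0.95 [0.5644 0.2622] own [45.8 -4. ]
```

Request:
jog_arm(
  moves=[
    {"fingers":1,"slide":[0,0,40],"angular":[0,0,0]},
    {"fingers":1,"slide":[0,0,75],"angular":[0,0,0]},
    {"fingers":1,"slide":[0,0,83],"angular":[0,0,0]},
    {"fingers":1,"slide":[0,0,83],"angular":[0,0,0]},
    {"fingers":1,"slide":[8,0,83],"angular":[0,0,0]},
    {"fingers":1,"slide":[15,0,83],"angular":[0,0,0]},
    {"fingers":1,"slide":[20,0,83],"angular":[0,0,0]},
    {"fingers":1,"slide":[25,0,83],"angular":[0,0,0]},
    {"fingers":1,"slide":[30,0,83],"angular":[0,0,0]},
    {"fingers":1,"slide":[35,0,83],"angular":[0,0,0]},
  ],
)

```text
clock: 13.05
tcp_pos: [0.4862, 0.0527, 0.0443]
orientation: [0.001, 0.821, 0.571, 0.0]
wrist_force: [-0.9, -3.9, 3.2]
finger_gap: 0.0002
grip_force: 2.2
```

```bash
python3 tab.py
```

```text
13.05 [0.4862 0.0527 0.0443] yaw 69.58381610724508 F [-0.9 -3.9  3.2]
tcp own x,y -177.8307638398611 -2.1003269272326444
wrist tab_face [247.6 233. ] 0.75 [0.4872 0.0655] own [-165.4    1.3]
scene tab_face [290.1 229.2] 0.82 [0.4893 0.0679] own [-162.4    0.2]
scene slot_mouth [244.9 238.7] 0.58 [0.5135 0.1614] own [-66.3   9.4]
scene peg_mid [185.9 226.3] 0.64 [0.5617 0.2748] own [56.8  2.9]
top tab_face [277.3 225.5] 0.57 [0.4853 0.0704] own [-161.5    4.7]
top slot_mouth [232.8 206.4] 0.8 [0.5267 0.1623] own [-60.9  -2.7]
top peg_mid [181.6 186.8] 0.96 [0.5623 0.2664] own [49.1 -0.6]
```

The bar is moving at about 4 N and its nose is already past the rim, so I'll keep pushing.

Request:
jog_arm(
  moves=[
    {"fingers":1,"slide":[4,0,0],"angular":[0,0,0]},
    {"fingers":1,"slide":[8,0,0],"angular":[0,0,0]},
    {"fingers":1,"slide":[12,-1,0],"angular":[0,0,0]},
    {"fingers":1,"slide":[16,-1,0],"angular":[0,0,0]},
    {"fingers":1,"slide":[20,-1,0],"angular":[0,0,0]},
    {"fingers":1,"slide":[24,-1,0],"angular":[0,0,0]},
    {"fingers":1,"slide":[27,-1,0],"angular":[0,0,0]},
    {"fingers":1,"slide":[29,-1,0],"angular":[0,0,0]},
    {"fingers":1,"slide":[29,-1,0],"angular":[0,0,0]},
  ],
)

```text
clock: 14.4
tcp_pos: [0.4946, 0.081, 0.0433]
orientation: [-0.0, 0.821, 0.571, 0.0]
wrist_force: [0.6, -2.3, -1.1]
finger_gap: 0.0
grip_force: 0.9
```

```bash
python3 tab.py
```

```text
14.4 [0.4946 0.081  0.0433] yaw 69.62704922453275 F [ 0.6 -2.3 -1.1]
tcp own x,y -148.32389112017546 -0.3859468227457308
wrist tab_face [252.4 233.3] 0.81 [0.4978 0.0934] own [-135.6    0.9]
scene tab_face [278.  226.3] 0.54 [0.507  0.0883] own [-137.2   -9.5]
scene slot_mouth [245.2 237.4] 0.94 [0.5172 0.1594] own [-66.9   5.3]
scene peg_mid [211.8 189.3] 0.66 [0.6703 0.1866] own [  11.  -129.4]
top tab_face [235.7 205.8] 0.48 [0.5255 0.1559] own [-67.4  -3.8]
top slot_mouth [235.4 205.8] 0.89 [0.528  0.1569] own [-65.6  -5.8]
top peg_mid [182. 189.] 0.93 [0.5577 0.2655] own [46.6  3.4]
```

Only about 4–5 mm remain, so I'll creep until the force rises.

Request:
jog_arm(
  moves=[
    {"fingers":1,"slide":[1,0,0],"angular":[0,0,0]},
    {"fingers":1,"slide":[2,0,0],"angular":[0,0,0]},
    {"fingers":1,"slide":[3,0,0],"angular":[0,0,0]},
    {"fingers":1,"slide":[4,0,0],"angular":[0,0,0]},
    {"fingers":1,"slide":[4,0,0],"angular":[0,0,0]},
  ],
)

```text
clock: 15.42
tcp_pos: [0.4956, 0.084, 0.0433]
orientation: [0.0, 0.821, 0.571, -0.0]
wrist_force: [-1.0, -3.8, 1.5]
finger_gap: -0.0
grip_force: 2.0
```

Request:
jog_arm(
  moves=[
    {"fingers":1,"slide":[1,0,0],"angular":[0,0,0]},
    {"fingers":1,"slide":[2,0,0],"angular":[0,0,0]},
    {"fingers":1,"slide":[2,0,0],"angular":[0,0,0]},
  ],
)

```text
clock: 15.67
tcp_pos: [0.4964, 0.0861, 0.0433]
orientation: [-0.0, 0.821, 0.571, -0.0]
wrist_force: [-1.3, -2.4, 2.2]
finger_gap: -0.0002
grip_force: 1.8
```

Request:
jog_arm(
  moves=[
    {"fingers":1,"slide":[1,0,0],"angular":[0,0,0]},
    {"fingers":1,"slide":[2,0,0],"angular":[0,0,0]},
    {"fingers":1,"slide":[2,0,0],"angular":[0,0,0]},
  ],
)

```text
clock: 15.92
tcp_pos: [0.4964, 0.0863, 0.0433]
orientation: [0.001, 0.821, 0.57, -0.002]
wrist_force: [-3.9, -9.5, 3.6]
finger_gap: -0.0002
grip_force: 5.3
```

Request:
jog_arm(
  moves=[
    {"fingers":1,"slide":[1,0,0],"angular":[0,0,0]},
    {"fingers":1,"slide":[2,0,0],"angular":[0,0,0]},
    {"fingers":1,"slide":[2,0,0],"angular":[0,0,0]},
  ],
)

```text
clock: 16.17
tcp_pos: [0.4964, 0.0864, 0.0433]
orientation: [0.002, 0.822, 0.57, -0.003]
wrist_force: [-5.1, -16.2, 6.7]
finger_gap: 0.0002
grip_force: 8.9
```

The plate is hard against its stop: TCP stationary, force up to 17 N. I'll back off and go clear to check.

Request:
jog_arm(
  moves=[
    {"fingers":1,"slide":[-10,0,0],"angular":[0,0,0]},
    {"fingers":1,"slide":[-30,0,0],"angular":[0,0,0]},
    {"fingers":1,"slide":[-40,0,-30],"angular":[0,0,0]},
    {"fingers":1,"slide":[-50,0,-70],"angular":[0,0,0]},
    {"fingers":1,"slide":[-50,0,-110],"angular":[0,0,0]},
    {"fingers":1,"slide":[-50,0,-150],"angular":[0,0,0]},
    {"fingers":1,"slide":[-50,0,-170],"angular":[0,0,0]},
    {"fingers":1,"slide":[-50,0,-170],"angular":[0,0,0]},
    {"fingers":1,"slide":[-50,0,-170],"angular":[0,0,0]},
  ],
)

```text
clock: 16.92
tcp_pos: [0.4818, 0.0433, 0.2147]
orientation: [0.001, 0.821, 0.571, 0.002]
wrist_force: [-0.2, -0.6, -0.9]
finger_gap: 0.0002
grip_force: 0.0
```

```bash
python3 tab.py
python3 - <<'E'
from h import *
s,p=wrist(); cv2.imwrite("pics/final.png",cv2.resize(p["color"][:,:,::-1],None,fx=1.5,fy=1.5))
A=np.array([.545,.2205]);n=np.array([np.cos(np.radians(70)),np.sin(np.radians(70))])
g=cv2.cvtColor(p["color"],cv2.COLOR_RGB2GRAY)
# profile along own x in the centre line +-8mm, at z=.039..062
for y in (.012,-.012):
    m=np.array([-n[1],n[0]])
    print(y,[int(g[tuple(np.round(proj(p,np.r_[A+n*x/1000+m*y,.05])).astype(int)[::-1])]) for x in range(-140,-100,2)])
for c in ("spare_punch","spanner","hex_key","marker_pen","tally_counter"):
    T=read_camera("top"); r=tip_of(c,T)[:1]; print(c,[(round(q["p"],2),np.round(atz(T,q["point"],0)[:2],3)) for q in r])
E
```

```text
16.9167 [0.4818 0.0433 0.2147] yaw 69.61415314360377 F [-0.2 -0.6 -0.9]
tcp own x,y -188.1258134768813 -1.206740548101104
wrist tab_face [251.6 105.2] 0.81 [0.4981 0.094 ] own [-134.9    0.8]
wrist slot_mouth [250.1  19.4] 0.92 [0.522  0.1617] own [-63.1   1.5]
scene tab_face [187.7 225.7] 0.7 [0.5763 0.2684] own [ 55.7 -13. ]
scene slot_mouth [247.9 239.4] 0.56 [0.5092 0.1562] own [-72.6  11.6]
scene peg_mid [188.5 226.5] 0.55 [0.5592 0.2699] own [51.3  3.6]
top tab_face [263.5 215.4] 0.44 [0.5059 0.0986] own [-127.9   -5. ]
top slot_mouth [232.9 206.4] 0.67 [0.5267 0.1621] own [-61.1  -2.8]
top peg_mid [182.  186.4] 0.73 [0.5631 0.2656] own [48.6 -1.6]
0.012 [84, 81, 78, 79, 235, 247, 236, 185, 145, 204, 206, 207, 211, 211, 207, 205, 206, 204, 207, 205]
-0.012 [76, 75, 78, 74, 227, 242, 230, 198, 133, 201, 206, 122, 76, 76, 165, 208, 204, 209, 207, 254]
spare_punch [(0.62, array([0.601, 0.076]))]
spanner []
hex_key [(0.55, array([0.651, 0.21 ]))]
marker_pen []
tally_counter [(0.86, array([0.741, 0.166]))]
```

```bash
python3 -c "
from workcell import *
print(hand_in())"
```

```text
the job is handed in; nothing more can be done
None
```

The disc is turned so its slot faces the guide, and the bar is pushed through until the plate met its stop with about 17 N on it. The arm is clear of everything and the job is handed in at about 17 s; I could not re-check the spanner and marker pen in the last pictures.

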